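Check two guard latches and bolt the worn one

TASK

Two spring latches for the mill's chip guard stand on the bench for checking: first push the plate of each one in until it clicks and stays in, feeling how hard it resists before it lets go. A sound latch takes at least 8 N; then slide the lockout bolt of the one that lets go below that fully across, and leave the other bolt open. Leave the can, spanner, tray and cup where they are.

Things in the scene. Friction and masses are not known exactly. Their poses are not given: they have to be found in the camera images.
- stand_p: one of two identical-looking latch stands, fixed: grey steel panel 150 mm wide, 130 mm along the slope. Origin: centre of the foot's underside; z up, x level from the panel's low edge (robot side) to its high edge, y left along the panel. Panel rises 35 degrees towards +x; face centre at (0, 0, 85) mm, outward normal (-sin 35, 0, cos 35).
- hoop_p (a point): middle of the level crossbar of the 12 mm steel tube hoop over the stand, at (40, 0, 215) mm in the stand's frame; posts at x = 40, y = +-85 mm. It is above the push plate, so push along the panel's normal, tool tilted.
- push_p (a point): centre of the outer face of the stand's spring latch push plate: bare steel, 30 mm (up the slope) x 40 mm (along y), 16 mm up the slope from the panel's centre, standing 22 mm off the panel; moves in 12 mm, square to the panel. A frame 5 mm high surrounds it.
- trigger_p (a joint): how far the push plate is in, m: 0 out, 0.012 fully in. Resistance peaks about 3 mm in, then drops; beyond about 8.5 mm it snaps fully in (the click) and stays in. Peak 3 to 5.5 N on the worn latch, 10 to 15 N on the sound one; which stand is worn varies and cannot be seen.
- hook_p (a joint): swing of the dark 52 mm long flat steel hook beside the push plate (up the slope), rad: 0 at the start; as the plate goes in, the latch's spring swings it off its staple, up the slope: about 0.75 rad in all on a sound latch, but only about 0.25 rad on a worn, weak one.
- knob_p (a point): top of the lockout bolt's round steel knob, 40 mm down the slope from the panel's centre: 14 mm diameter, standing square off the panel from 14 to 42 mm. Slides along the stand's +y with about 3 N of friction, stays where left. The bolt's nose enters a staple 18 mm high at y = 54 to 62 mm.
- bolt_p (a joint): how far this lockout bolt has been slid, m: 0 open (knob at the stand's y = -25 mm), 0.050 fully across (knob at y = +25 mm, at its stop); starts at 0 to 0.010.
- stand_q: one of two identical-looking latch stands, fixed: grey steel panel 150 mm wide, 130 mm along the slope. Origin: centre of the foot's underside; z up, x level from the panel's low edge (robot side) to its high edge, y left along the panel. Panel rises 35 degrees towards +x; face centre at (0, 0, 85) mm, outward normal (-sin 35, 0, cos 35).
- hoop_q (a point): middle of the level crossbar of the 12 mm steel tube hoop over the stand, at (40, 0, 215) mm in the stand's frame; posts at x = 40, y = +-85 mm. It is above the push plate, so push along the panel's normal, tool tilted.
- push_q (a point): centre of the outer face of the stand's spring latch push plate: bare steel, 30 mm (up the slope) x 40 mm (along y), 16 mm up the slope from the panel's centre, standing 22 mm off the panel; moves in 12 mm, square to the panel. A frame 5 mm high surrounds it.
- trigger_q (a joint): how far the push plate is in, m: 0 out, 0.012 fully in. Resistance peaks about 3 mm in, then drops; beyond about 8.5 mm it snaps fully in (the click) and stays in. Peak 3 to 5.5 N on the worn latch, 10 to 15 N on the sound one; which stand is worn varies and cannot be seen.
- hook_q (a joint): swing of the dark 52 mm long flat steel hook beside the push plate (up the slope), rad: 0 at the start; as the plate goes in, the latch's spring swings it off its staple, up the slope: about 0.75 rad in all on a sound latch, but only about 0.25 rad on a worn, weak one.
- knob_q (a point): top of the lockout bolt's round steel knob, 40 mm down the slope from the panel's centre: 14 mm diameter, standing square off the panel from 14 to 42 mm. Slides along the stand's +y with about 3 N of friction, stays where left. The bolt's nose enters a staple 18 mm high at y = 54 to 62 mm.
- bolt_q (a joint): how far this lockout bolt has been slid, m: 0 open (knob at the stand's y = -25 mm), 0.050 fully across (knob at y = +25 mm, at its stop); starts at 0 to 0.010.
- oil_can: bystander: grey can with a black cap, 60 mm diameter, 130 mm high, loose; origin at the centre of its underside, z up.
- spanner: bystander: steel open-ended spanner lying on the bench, loose; its x is along its length.
- screw_tray: bystander: open wooden tray 80 x 110 x 35 mm, loose; origin at the centre of its underside.
- tin_cup: bystander: open steel cup, 70 mm diameter at the rim, 85 mm high, loose; origin at the centre of its underside.
Things that resemble listed ones, but are neither listed nor needed, are in the scene too. What is shaped like the stand_p but blue or yellow is not meant.

How it is judged:
On the way:
1. both push plates are clicked in while both bolts are still open (under 20 mm) (value of joint each of trigger_p, trigger_q above 0.01 m and value of joint each of bolt_p, bolt_q below 0.02 m), for 0.1 s.
At the end, for the whole second after the job is handed in: Both push plates are in by more than 10 mm (clicked), the lockout bolt of the worn latch (the one that let go below 8 N, its hook swung by less than 0.47 rad) is slid across by more than 42 mm of its 50 mm, the other bolt is slid less than 20 mm, and the bolts are at rest (value of joint each of trigger_p, trigger_q above 0.01 m and velocity of joint each of bolt_p, bolt_q below 0.01 m/s and ((value of joint hook_p below 0.47 rad and value of joint bolt_p above 0.042 m and value of joint hook_q above 0.47 rad and value of joint bolt_q below 0.02 m) or (value of joint hook_q below 0.47 rad and value of joint bolt_q above 0.042 m and value of joint hook_p above 0.47 rad and value of joint bolt_p below 0.02 m))); the robot touches nothing.
It fails at once if the oil can is moved by more than 30 mm or knocked over (distance of oil_can from where it was at the start of the episode above 0.03 m or angle between oil_can's own z axis and vertical above 0.5 rad).
It fails at once if the spanner is moved by more than 30 mm or knocked over (distance of spanner from where it was at the start of the episode above 0.03 m or angle between spanner's own z axis and vertical above 0.5 rad).
It fails at once if the screw tray is moved by more than 30 mm or knocked over (distance of screw_tray from where it was at the start of the episode above 0.03 m or angle between screw_tray's own z axis and vertical above 0.5 rad).
It fails at once if the tin cup is moved by more than 30 mm or knocked over (distance of tin_cup from where it was at the start of the episode above 0.03 m or angle between tin_cup's own z axis and vertical above 0.5 rad).
It also fails if it takes over 48 s, if anything falls off the work surface, if the arm or the gripper's body presses on something with over 40 N, if the wrist force passes 120 N, or if a joint passes its speed limit or range.

ROBOT

A 6-joint arm with a two-finger parallel gripper is mounted at the origin on the work surface. World frame = base frame: x ahead of the robot, y to its left, z up, the work surface at z = 0. Lengths are in m, angles in rad, forces in N, time in s.
With the tool pointing down it reaches from about 0.35 to 0.975 m from the base axis. Payload 4.9 kg.
Tool frame: the origin (TCP) lies midway between the tips of the shut fingers; the grasp point (between the pads) lies ctrl.grip_point_offset behind it (ctrl.grip_point_offset is the distance from the TCP to the grasp point, in m); x points along the fingers, y is the direction in which the jaws open and shut, and the axes are right-handed (so a half turn about x gives the same grasp; the last joint's range is limited). The gripper opens to 85 mm and grips with 20 to 120 N. Pads are 22 mm wide; open, the fingers measure 114 mm over their backs; the gripper's body (76 mm by 85 mm) begins 54 mm behind the grasp point. The pads swing forward as they close: fully open they stand 13 mm farther back than shut.
Start: joints at [-1.227, 0.053, 1.613, -0, 1.476, -0.119], TCP at [0.279, -0.559, 0.231] pointing down, gripper open.
Joint ranges: [-3.01, 3.01], [-1.01, 2.22], [0.06, 2.58], [-1.02, 4.17], [0.09, 2.62], [-3.14, 3.14]. Speed limits (rad/s): [2.57, 2.57, 3.14, 3.14, 3.14, 3.14].

INTERFACE

Orientations are given as a rotation vector (axis times angle).
In Python, from station import ctrl gives the robot as it stands. The module is installed in compiled form; this text tells all that it offers.
- The arm moves only by the tool drive_tool, never from a script. Its argument "commands" is text: rows parted by semicolons, each of 5 numbers parted by spaces: the closure, from -1 (fully open) to 1 (shut), so that 0 is half open, then the shift along the tool's x, y, z in units of 40 mm (1.0 is 40 mm), then the turn about the tool's x in units of 5 degrees (1.0 is 5 degrees). A call has 1 to 8 rows; each row is the pose to reach, as a shift and turn from the pose commanded when the call began, along the tool's axes at that moment; what a row does not reach only later rows make up. A row lasts 1/12 s, in which the tool goes at most 41.7 mm and 7.16 degrees, less where a joint would pass 70% of its speed; a pose out of reach is approached as far as the arm can. A call with a gripper value outside its range is refused whole. The fingers move at their own pace and stop on an object; "newtons" is the grip in N (left out, the last holds). Time passes only in rows, so rows that repeat a pose let the fingers close. It gives the time, the measured TCP pose, the force and the opening at its end, in the units of the state.
- ctrl.get_obs(): the state, without advancing time (a new reading comes with each control period).
- ctrl.get_image(name): name is "side" or "top"; returns (picture, depth): 400x640x3 uint8, blue, green, red; 400x640 float32, m along the optical axis (not along the pixel's ray), 0 where there is no reading.
- ctrl.camera_info(name): a dict with "K" (3x3 intrinsics, pixels), "T" (4x4, takes a point from camera to world coordinates). Camera axes: x right, y down, z forward; pixel columns grow to the right and rows downward; lengths in m; the calibration is good to about 2 mm. A picture is of the moment at which its call begins. camera_info takes no time and is no camera call.
- ctrl.finish_job(): hands the job in, once; it reports no verdict.
The state is a dict: "t": time; "q": joint angles; "dq": joint speeds; "effort": joint torques, N m; "tool_pos": TCP position; "tool_rot": TCP orientation; "contact_force": force on the tool from outside, world axes, zero at the start; "wrist_torque": the same for the moment, N m; "opening": finger opening in m.
Only numpy, scipy, OpenCV 4.12 (cv2) and the standard library are available. Lean on these libraries where they do the work, as an engineer would, in place of code of your own. Each camera call takes 0.05 s, during which the arm holds its last target.

## Working session

There is one attempt and no reset: what is moved stays moved. The work goes in short steps, Python scripts to look and compute and a tool call to move; the robot and the scene stay as the last step left them, time stands still between calls to the robot, and variables do not carry over. Pictures are saved under pics/ and viewed, and the job is handed in when it is done.

Besides the shell and the picture viewer there is one more tool, called by a JSON object that holds its "method" and its "body". drive_tool: Moves the arm, as the interface text tells. Its arguments: {"type":"object","properties":{"commands":{"type":"string"},"newtons":{"type":"number"}},"required":["commands"]}

```bash
mkdir -p pics; ls; cat > s1.py <<'E'
from station import ctrl
import numpy as np,cv2
print(ctrl.get_obs())
for n in ("side","top"):
    im,d=ctrl.get_image(n); ci=ctrl.camera_info(n)
    np.savez(n+"0.npz",im=im,d=d,K=ci["K"],T=ci["T"])
    cv2.imwrite("pics/%s0.png"%n,im); print(n,ci)
print(ctrl.grip_point_offset)
E
python3 s1.py
```

```text
pics
{'t': 0.0, 'q': array([-1.22697918e+00,  5.33577683e-02,  1.61428066e+00,  4.68437214e-05,
        1.47600861e+00, -1.19015482e-01]), 'dq': array([-0.00156032, -0.00026058, -0.00023039,  0.00272628,  0.0006419 ,
        0.00036138]), 'effort': array([ 3.74290557e-04, -3.93678796e+01, -3.70177388e+01, -6.99107545e-05,
        6.91198322e-03,  5.22353872e-06]), 'tool_pos': array([ 0.27884642, -0.55865675,  0.23007043]), 'tool_rot': array([ 1.96459413,  0.46503749, -1.96496574]), 'contact_force': array([-0.22860964, -0.28308012, -0.21114131]), 'wrist_torque': array([ 0.0112546 ,  0.03347116, -0.04540971]), 'opening': 0.08535677243990024}
side {'K': array([[415.85147367,   0.        , 320.77736096],
       [  0.        , 415.85147367, 192.44705653],
       [  0.        ,   0.        ,   1.        ]]), 'T': array([[ 0.93656638, -0.22291365,  0.27046797,  0.1123464 ],
       [-0.35042632, -0.58081372,  0.73474949, -1.07125323],
       [-0.00669419, -0.78292077, -0.62208541,  1.09078193],
       [ 0.        ,  0.        ,  0.        ,  1.        ]])}
top {'K': array([[403.88530195,   0.        , 317.43350317],
       [  0.        , 403.88530195, 204.22681558],
       [  0.        ,   0.        ,   1.        ]]), 'T': array([[ 0.02183529, -0.99305828,  0.11557883,  0.38942127],
       [-0.99970105, -0.02295972, -0.00840622,  0.06572727],
       [ 0.01100152, -0.11536072, -0.99326274,  1.30707098],
       [ 0.        ,  0.        ,  0.        ,  1.        ]])}
0.0187
```

View pics/side0.png

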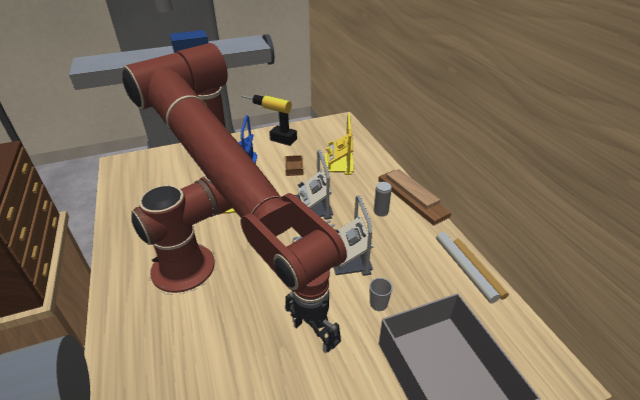

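View pics/top0.png

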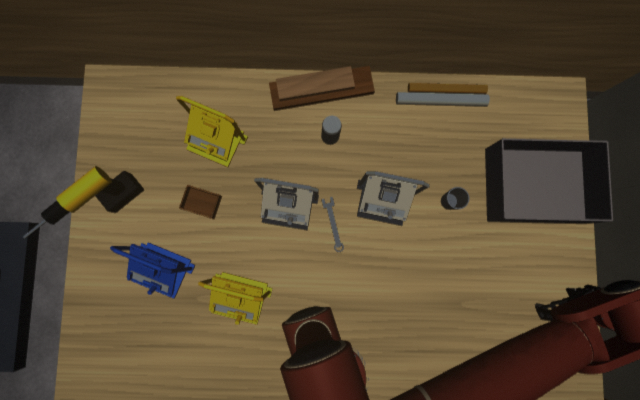

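```bash
cat > s2.py <<'E'
import numpy as np,cv2
out=[]
for n in ("top","side"):
    z=np.load(n+"0.npz");im=z['im'];
    crops=[(245,165,90,75),(345,160,90,75)] if n=="top" else [(290,140,50,85),(325,190,55,90)]
    for (x,y,w,h) in crops:
        out.append(cv2.resize(im[y:y+h,x:x+w],(400,int(400*h/w)) if n=="top" else (290,int(290*h/w)),interpolation=cv2.INTER_CUBIC))
cv2.imwrite("pics/c_top.png",np.hstack(out[:2]))
hh=min(o.shape[0] for o in out[2:]);cv2.imwrite("pics/c_side.png",np.hstack([o[:hh] for o in out[2:]]))
z=np.load("top0.npz");K=z['K'];T=z['T'];d=z['d']
v,u=np.mgrid[:400,:640]
P=np.stack([(u-K[0,2])/K[0,0]*d,(v-K[1,2])/K[1,1]*d,d],-1)@T[:3,:3].T+T[:3,3]
np.save("Ptop.npy",P)
print(np.round(P[340,200],3), np.round(P[150,400],3))
for nm,(x,y,w,h) in dict(L=(245,165,90,75),R=(345,160,90,75)).items():
    Q=P[y:y+h,x:x+w].reshape(-1,3); Q=Q[(Q[:,2]>0.03)&(Q[:,2]<0.3)]
    # plane ransac
    rng=np.random.default_rng(0);best=None
    for _ in range(3000):
        a=Q[rng.choice(len(Q),3,False)];nn=np.cross(a[1]-a[0],a[2]-a[0]);l=np.linalg.norm(nn)
        if l<1e-6: continue
        nn/=l;nn*=np.sign(nn[2]);
        if abs(nn[2]-np.cos(np.radians(35)))>.06: continue
        s=abs((Q-a[0])@nn)<.002
        if best is None or s.sum()>best.sum(): best=s
    for _ in range(3):
        c=Q[best].mean(0);nn=np.linalg.svd(Q[best]-c)[2][2];nn*=np.sign(nn[2]);best=abs((Q-c)@nn)<.003
    print(nm,len(Q),best.sum(),c,nn,np.degrees(np.arccos(nn[2])),'yaw',np.degrees(np.arctan2(-nn[1],-nn[0])))
    yaw=np.arctan2(-nn[1],-nn[0]);ex=np.array([np.cos(yaw),np.sin(yaw),0]);ey=np.array([-ex[1],ex[0],0])
    b=(Q-c)@ey; I=best;print('y range',np.percentile(b[I],[0,1,99,100]),'z range',np.percentile(Q[I][:,2],[0,1,99,100]))
    H=Q[Q[:,2]>.185];print('hoop',len(H),H.mean(0),np.percentile((H-c)@ey,[0,100]),((H-c)@ex).mean())
E
python3 s2.py
```

```text
[ 0.105  0.413 -0.003] [ 0.729 -0.216 -0.002]
L 2084 1010 [0.5318204  0.14881306 0.08704938] [-0.56126143  0.08195584  0.82357079] 34.55614207598211 yaw -8.307661494112336
y range [-0.08727859 -0.07205725  0.07589628  0.08544845] z range [0.04721703 0.05033823 0.12003049 0.12127983]
hoop 288 [0.56968914 0.14337088 0.21734501] [-0.08874366  0.09173258] 0.03825769573610297
R 2268 1093 [ 0.55935816 -0.15979383  0.08944824] [-0.5620801   0.1075072   0.82006595] 34.908603786600644 yaw -10.827997636586801
y range [-0.084893   -0.07174824  0.07537124  0.08989694] z range [0.0459576  0.04898374 0.12345427 0.12560582]
hoop 290 [ 0.59353371 -0.16160251  0.21686493] [-0.08903609  0.09241288] 0.03390685541835802
```

View pics/c_top.png

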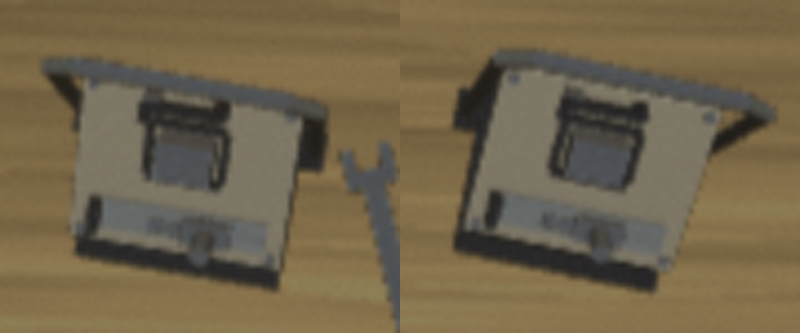

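View pics/c_side.png

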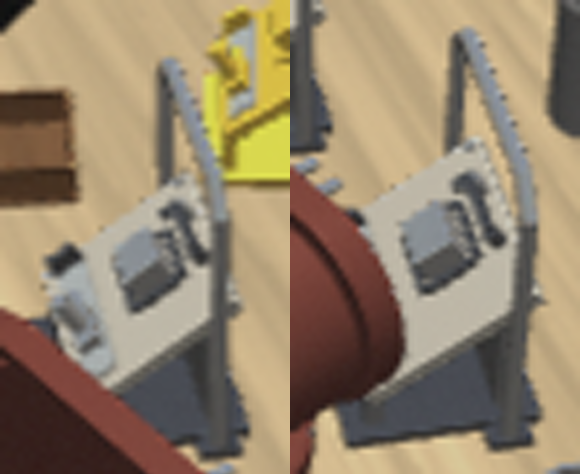

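```bash
cat > s3.py <<'E'
import numpy as np,cv2
P=np.load("Ptop.npy")
th=np.radians(35)
from scipy.optimize import least_squares
for nm,(x,y,w,h),p0 in (('L',(245,165,90,75),(.53,.149,-.14)),('R',(345,160,90,75),(.559,-.16,-.19))):
    Q=P[y:y+h,x:x+w].reshape(-1,3); Q=Q[(Q[:,2]>0.03)&(Q[:,2]<0.3)]
    H=Q[Q[:,2]>.2]
    d=np.linalg.svd(H[:,:2]-H[:,:2].mean(0))[2][0]; d*=np.sign(d[1])
    print(nm,'hoop yaw',np.degrees(np.arctan2(-d[0],d[1])))
    p=np.array(p0)
    for it in range(6):
        X,Y,a=p
        ex=np.array([np.cos(a),np.sin(a),0]);ey=np.array([-ex[1],ex[0],0]);ez=np.array([0,0,1.])
        n=-np.sin(th)*ex+np.cos(th)*ez; s=np.cos(th)*ex+np.sin(th)*ez
        c=np.array([X,Y,.085])
        L=np.c_[(Q-c)@s,(Q-c)@ey,(Q-c)@n]
        pl=(abs(L[:,2])<.004)&(abs(L[:,0])<.07)&(abs(L[:,1])<.08)
        # yaw from the plane + hoop
        S=L[pl]
        # silhouette edges: y-edge per s-row bins
        lo=[];hi=[]
        for b in np.arange(-.055,.055,.005):
            r=S[(S[:,0]>=b)&(S[:,0]<b+.005)]
            if len(r)>10: lo.append((b+.0025,r[:,1].min()));hi.append((b+.0025,r[:,1].max()))
        lo=np.array(lo);hi=np.array(hi)
        dl=np.polyfit(lo[:,0],lo[:,1],1);dh=np.polyfit(hi[:,0],hi[:,1],1)
        bl=[];bh=[]
        for b in np.arange(-.065,.065,.005):
            r=S[(S[:,1]>=b)&(S[:,1]<b+.005)]
            if len(r)>10: bl.append((b+.0025,r[:,0].min()));bh.append((b+.0025,r[:,0].max()))
        bl=np.array(bl);bh=np.array(bh)
        ml=np.polyfit(bl[:,0],bl[:,1],1)
        cy=(np.median(lo[:,1])+np.median(hi[:,1]))/2
        mean_n=L[pl,2].mean()
        Hl=np.c_[(H-[X,Y,0])@ex,(H-[X,Y,0])@ey]
        print(np.round(p,4),'cy',cy,'w',np.median(hi[:,1])-np.median(lo[:,1]),'edge tilt',dl[0],dh[0],'low edge tilt',ml[0],'sbounds',np.median(bl[:,1]),np.median(bh[:,1]),'n off',mean_n,'hoop x',Hl[:,0].mean(),'y',Hl[:,1].min(),Hl[:,1].max())
        p=p+np.array([*(cy*ey[:2]),0])
        if it==2:
            p[2]=np.arctan2(-d[0],d[1])
        p[:2]+=-mean_n/np.sin(th)*ex[:2]*0.7
    pp=(L[:,2]>.018)&(L[:,2]<.026)&(abs(L[:,0]-.016)<.03)&(abs(L[:,1])<.03)
    print('plate',pp.sum(),L[pp].mean(0),L[pp].min(0),L[pp].max(0))
    kp=(L[:,2]>.032)&(L[:,2]<.05)&(abs(L[:,0]+.04)<.03)&(abs(L[:,1])<.06)
    print('knob',kp.sum(),L[kp].mean(0),L[kp].min(0),L[kp].max(0))
E
python3 s3.py
```

```text
L hoop yaw -8.550592390300764
[ 0.53   0.149 -0.14 ] cy 0.0020779066307725774 w 0.14747846566093437 edge tilt -0.025050931043300372 -0.007782670175416116 low edge tilt -0.012850327620235637 sbounds -0.060828389504675714 0.05812821069175504 n off 0.00045739165875196706 hoop x 0.04019846774894984 y -0.08854718837196399 0.09160101955805451
[ 0.5297  0.1511 -0.14  ] cy -0.00013049483783020982 w 0.14773945533659477 edge tilt -0.015283698612995918 0.0013590480346177055 low edge tilt -0.041952030084459066 sbounds -0.060296023973154214 0.05931334679506009 n off 0.00024584336756645187 hoop x 0.04075667436420628 y -0.09062509500273656 0.08952311292728193
[ 0.5294  0.151  -0.14  ] cy 7.679919321103984e-05 w 0.14789305372301687 edge tilt -0.0103117815733273 0.016668549102586094 low edge tilt -0.024034086386632136 sbounds -0.059732939350197425 0.05943133664115202 n off 0.00015188338765376378 hoop x 0.04105670474619221 y -0.09049460016490635 0.08965360776511215
[ 0.5292  0.1512 -0.1492] cy -0.00010562066024430439 w 0.14752019695433932 edge tilt -0.019201175533562393 0.008900991700461821 low edge t
[... 2451 characters left out ...]
028 sbounds -0.06165393948264394 0.06530198575196733 n off 0.0002868294574262778 hoop x 0.03982920897361528 y -0.08733967907739221 0.08957211583220397
[ 0.5535 -0.157  -0.1813] cy 4.280458243612756e-05 w 0.14721857532450022 edge tilt -0.01563751641626782 0.0052532408617205605 low edge tilt 0.02033326121697476 sbounds -0.06089366067805643 0.06558873019449618 n off 0.00017384305483130995 hoop x 0.04017925930252307 y -0.08740353175965707 0.0895082631499391
plate 116 [ 0.0188394  -0.00063     0.02144583] [ 0.0022948  -0.01971513  0.01802359] [0.03377152 0.01997709 0.02599631]
knob 21 [-0.03652662 -0.01590084  0.04045515] [-0.04402756 -0.02315645  0.03384482] [-0.03068523 -0.01025065  0.0464166 ]
```

```bash
cat > h.py <<'E'
import numpy as np
from scipy.spatial.transform import Rotation as R
from station import ctrl
th=np.radians(35)
ST={'L':(.530,.151,-.149),'R':(.5535,-.157,-.181)}
def fr(k):
    X,Y,a=ST[k];ex=np.array([np.cos(a),np.sin(a),0]);ey=np.array([-ex[1],ex[0],0]);return np.array([X,Y,0]),ex,ey
def w(k,x,y,z):
    o,ex,ey=fr(k);return o+x*ex+y*ey+np.array([0,0,z])
def n(k):
    o,ex,ey=fr(k);return -np.sin(th)*ex+np.cos(th)*np.array([0,0,1])
def st():
    o=ctrl.get_obs();M=R.from_rotvec(o['tool_rot']).as_matrix();return o,np.array(o['tool_pos']),M
def loc(k,p):
    o,ex,ey=fr(k);d=np.array(p)-o;return np.round([d@ex*1e3,d@ey*1e3,d[2]*1e3],1)
E
python3 - <<'E'
from h import *
o,p,M=st();print(np.round(M,4))
P=np.load("Ptop.npy")
for nm,(a,b,c,d) in dict(yel=(200,265,275,325),can=(318,112,345,148),cup=(440,184,470,212),span=(320,193,345,255),tray=(175,180,225,220)).items():
    Q=P[b:d,a:c].reshape(-1,3);Q=Q[Q[:,2]>(.003 if nm=='span' else .02)];print(nm,np.round(Q.min(0),3),np.round(Q.max(0),3))
for k in 'LR':print(k,w(k,0,0,0),n(k),[np.round(w(k,-57,y,0)*1,3) for y in ()])
E
```

```text
[[-6.000e-04  4.465e-01 -8.948e-01]
 [ 1.800e-03 -8.948e-01 -4.465e-01]
 [-1.000e+00 -1.900e-03 -3.000e-04]]
yel [0.172 0.066 0.023] [0.389 0.376 1.307]
can [ 0.389 -0.011  0.02 ] [0.795 0.066 1.307]
cup [ 0.389 -0.409  0.02 ] [0.595 0.066 1.307]
span [ 0.381 -0.034  0.003] [0.579 0.066 1.307]
tray [0.389 0.066 0.02 ] [0.589 0.492 1.307]
L [0.53  0.151 0.   ] [-0.56722122  0.08514701  0.81915204] []
R [ 0.5535 -0.157   0.    ] [-0.56420659  0.1032514   0.81915204] []
```

{"method": "drive_tool", "body": {"commands": "-1 -1.0 0 0 0; -1 -1.8 0 0 -1; -1 -1.8 -1 -1 -3; -1 -1.8 -2 -2 -5; -1 -1.8 -3 -4 -7; -1 -1.8 -4 -6 -8; -1 -1.8 -5 -7 -10; -1 -1.8 -6.8 -9.3 -10.6", "newtons": 100}}

```text
t: 0.77
tool_pos: [0.392, -0.3358, 0.3027]
tool_rot: [1.402, 1.073, -1.402]
contact_force: [0.2, -0.4, 0.8]
opening: 0.0856
```

{"method": "drive_tool", "body": {"commands": "-1 0 0 0 0; -1 0 0 0 0"}}

```text
t: 0.93
tool_pos: [0.3923, -0.336, 0.3031]
tool_rot: [1.403, 1.07, -1.404]
contact_force: [-0.9, -0.6, -0.1]
opening: 0.0857
```

```bash
cat >> h.py <<'E'
def to(k,x,y,z):
    "delta in tool units to stand-frame mm"
    o,p,M=st();t=w(k,x/1e3,y/1e3,z/1e3)
    X,Y,a=ST[k];ty=M[:,1];err=np.degrees(np.arctan2(ty[1],ty[0])-a)
    print('t',round(o['t'],2),'at',loc(k,p),'units',np.round(M.T@(t-p)/.04,3),'turn',round(err/5,2),'F',np.round(o['contact_force'],2),'Fn',round(float(np.dot(o['contact_force'],n(k))),2),'op',round(o['opening'],4))
E
python3 -c "
from h import *
to('R',-63.8,0,119.5)
print(st()[2],st()[0]['q'])"
```

```text
t 0.93 at [-126.3 -205.1  303.1] units [ 4.588  1.113 -5.245] turn -0.99 F [-0.88 -0.58 -0.13] Fn 0.33 op 0.0857
[[-1.98564090e-04  9.64392126e-01 -2.64476439e-01]
 [-1.73381661e-04 -2.64476474e-01 -9.64392122e-01]
 [-9.99999965e-01 -1.45638280e-04  2.19723440e-04]] [-8.52235136e-01 -2.42099373e-01  1.76988253e+00 -2.63851441e-04
  1.61380969e+00 -5.84585469e-01]
```

{"method": "drive_tool", "body": {"commands": "-1 0 0.5 -1 -0.5; -1 0 0.8 -2 -1; -1 0 1.1 -3 -1; -1 0 1.1 -4 -1; -1 0.5 1.1 -5 -1; -1 1.5 1.11 -5.25 -1; -1 2.5 1.11 -5.25 -1; -1 3 1.11 -5.25 -1"}}

```text
t: 1.6
tool_pos: [0.4883, -0.1464, 0.1778]
tool_rot: [1.342, 1.123, -1.348]
contact_force: [0.3, 0.6, -0.9]
opening: 0.0853
```

```bash
python3 -c "
from h import *
to('R',-63.8,0,119.5)
import cv2
for m in ('side','top'):
    im,d=ctrl.get_image(m);cv2.imwrite('pics/%s1.png'%m,cv2.resize(im[130:290,220:440] if m=='side' else im[130:290,290:510],(792,576),interpolation=cv2.INTER_CUBIC))
"
```

```text
t 1.6 at [-66.1  -1.3 177.8] units [ 1.457  0.067 -0.03 ] turn -0.03 F [ 0.28  0.63 -0.9 ] Fn -0.83 op 0.0853
```

View pics/side1.png

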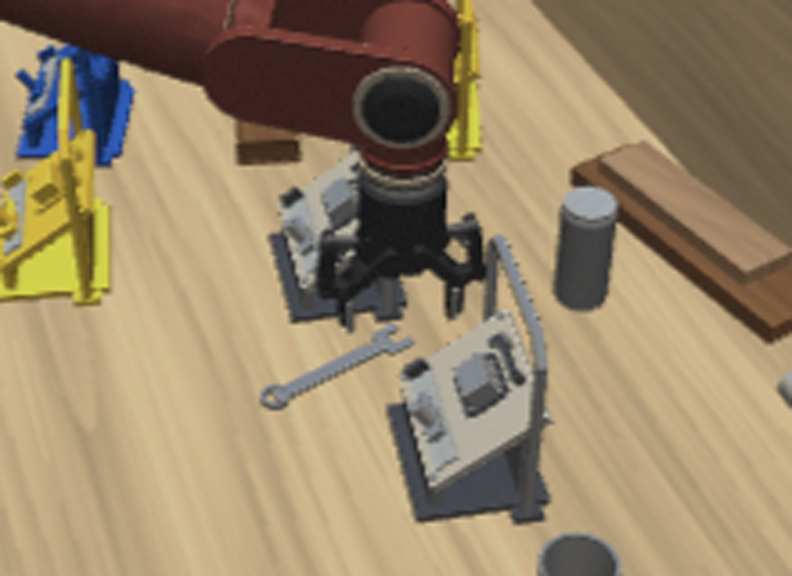

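View pics/top1.png

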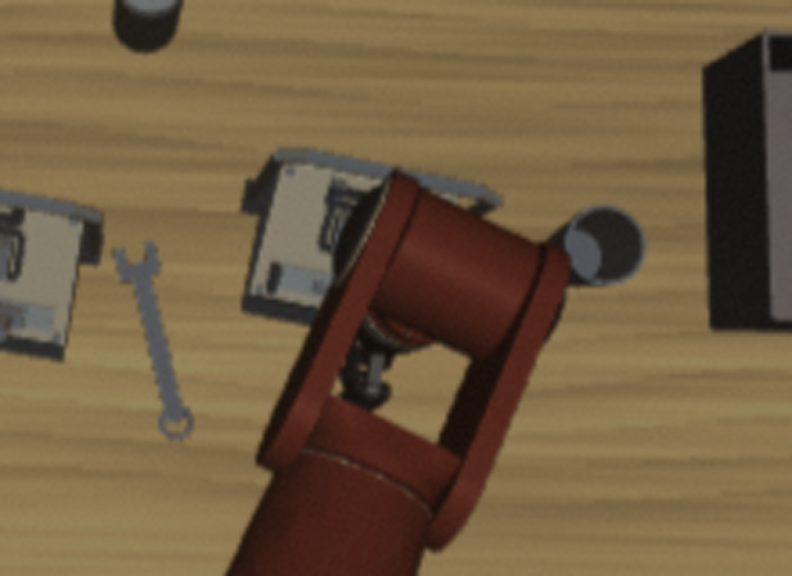

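{"method": "drive_tool", "body": {"commands": "-1 0.5 0.05 -0.03 0; -1 1 0.07 -0.03 0; -1 1.4 0.07 -0.03 0; -1 1.46 0.07 -0.03 0; -1 1.46 0.07 -0.03 0"}}

```text
t: 2.12
tool_pos: [0.4936, -0.1477, 0.1255]
tool_rot: [1.344, 1.116, -1.345]
contact_force: [0.2, 0.4, -0.5]
opening: 0.0858
```

```bash
python3 -c "
from h import *
to('R',-49.5,0,99);to('R',-42.6,0,89.2)
import cv2
im,d=ctrl.get_image('side');cv2.imwrite('pics/side2.png',cv2.resize(im[150:300,280:430],(600,600),interpolation=cv2.INTER_CUBIC))
"
```

```text
t 2.12 at [-60.6  -1.7 125.5] units [ 0.663  0.277 -0.043] turn -0.05 F [ 0.23  0.39 -0.54] Fn -0.53 op 0.0858
t 2.12 at [-60.6  -1.7 125.5] units [ 0.908  0.45  -0.044] turn -0.05 F [ 0.23  0.39 -0.54] Fn -0.53 op 0.0858
```

View pics/side2.png

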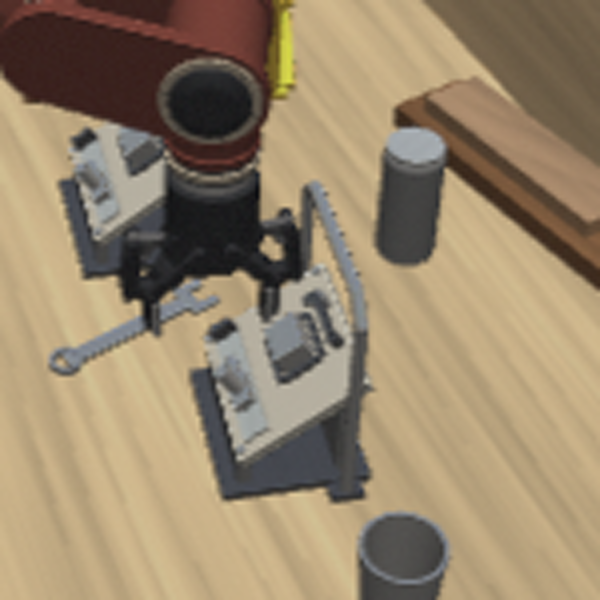

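{"method": "drive_tool", "body": {"commands": "-1 0 0 -0.04 0; -1 0 0 -0.04 0"}}

```text
t: 2.33
tool_pos: [0.495, -0.1457, 0.1271]
tool_rot: [1.344, 1.113, -1.341]
contact_force: [-0.5, 0.8, 0.5]
opening: 0.0856
```

```bash
python3 -c "
from h import *
to('R',-49.5,0,99);to('R',-53.8,0,105)
"
```

```text
t 2.33 at [-59.6   0.6 127.1] units [0.703 0.25  0.014] turn -0.03 F [-0.52  0.77  0.45] Fn 0.74 op 0.0856
t 2.33 at [-59.6   0.6 127.1] units [0.552 0.143 0.014] turn -0.03 F [-0.52  0.77  0.45] Fn 0.74 op 0.0856
```

{"method": "drive_tool", "body": {"commands": "-1 0.27 0.07 0 0; -1 0.55 0.14 0 0; -1 0.55 0.14 0 0; -1 0.55 0.14 0 0"}}

```text
t: 2.67
tool_pos: [0.4984, -0.1455, 0.1012]
tool_rot: [1.342, 1.12, -1.345]
contact_force: [0.1, -0.7, -0.5]
opening: 0.0857
```

```bash
python3 -c "
from h import *
to('R',-49.5,0,99);
for i in range(3): print(st()[1])
o=st()[0];print(o['q'],o['dq'])
"
```

```text
t 2.67 at [-56.3   1.4 101.2] units [0.055 0.169 0.034] turn -0.03 F [ 0.13 -0.74 -0.53] Fn -0.58 op 0.0857
[ 0.49839755 -0.14552903  0.10123298]
[ 0.49839755 -0.14552903  0.10123298]
[ 0.49839755 -0.14552903  0.10123298]
[-4.27472913e-01 -8.04246911e-02  1.97048187e+00 -4.48163873e-05
  1.25477378e+00 -2.44208191e-01] [-0.00099271 -0.01433842 -0.01384238 -0.00317408  0.0038206   0.00023462]
```

{"method": "drive_tool", "body": {"commands": "-1 0 0 0 0"}}

```text
t: 2.75
tool_pos: [0.499, -0.1458, 0.1023]
tool_rot: [1.343, 1.118, -1.344]
contact_force: [-0.6, -0.0, 0.2]
opening: 0.0853
```

{"method": "drive_tool", "body": {"commands": "-1 0 0 0 0"}}

```text
t: 2.83
tool_pos: [0.4994, -0.146, 0.103]
tool_rot: [1.343, 1.117, -1.343]
contact_force: [0.8, 0.2, 0.4]
opening: 0.0857
```

{"method": "drive_tool", "body": {"commands": "-1 0 0 0 0"}}

```text
t: 2.92
tool_pos: [0.4995, -0.1461, 0.1032]
tool_rot: [1.343, 1.116, -1.343]
contact_force: [0.4, 0.1, -0.3]
opening: 0.0856
```

{"method": "drive_tool", "body": {"commands": "-1 0 0 0 0"}}

```text
t: 3.0
tool_pos: [0.4995, -0.1461, 0.1033]
tool_rot: [1.343, 1.116, -1.343]
contact_force: [0.4, -0.7, -0.5]
opening: 0.0858
```

{"method": "drive_tool", "body": {"commands": "-1 0.02 0.015 0 0; -1 0.04 0.03 0 0; -1 0.06 0.045 0 0; -1 0.08 0.06 0 0; -1 0.08 0.06 0 0"}}

```text
t: 3.42
tool_pos: [0.5016, -0.1464, 0.0995]
tool_rot: [1.343, 1.117, -1.343]
contact_force: [-1.3, 0.6, 0.8]
opening: 0.0855
```

{"method": "drive_tool", "body": {"commands": "-1 0.02 0.015 0 0; -1 0.04 0.03 0 0; -1 0.04 0.03 0 0"}}

```text
t: 3.67
tool_pos: [0.5028, -0.1466, 0.0979]
tool_rot: [1.343, 1.117, -1.343]
contact_force: [0.1, -0.7, -0.4]
opening: 0.0854
```

{"method": "drive_tool", "body": {"commands": "-1 0.02 0.015 0 0; -1 0.04 0.03 0 0; -1 0.04 0.03 0 0"}}

```text
t: 3.92
tool_pos: [0.5041, -0.1469, 0.0966]
tool_rot: [1.343, 1.117, -1.343]
contact_force: [-1.0, 0.8, 1.5]
opening: 0.0854
```

```bash
python3 -c "
from h import *
to('R',-49.5,0,99);
"
```

```text
t 3.92 at [-50.4   1.   96.6] units [-0.059  0.023  0.025] turn -0.03 F [-0.97  0.77  1.47] Fn 1.83 op 0.0854
```

Possibly contact; continue in 1 mm steps.

{"method": "drive_tool", "body": {"commands": "-1 0.02 0.015 0 0; -1 0.02 0.015 0 0"}}

```text
t: 4.08
tool_pos: [0.5046, -0.147, 0.0959]
tool_rot: [1.343, 1.117, -1.343]
contact_force: [-2.3, -0.7, 3.5]
opening: 0.0855
```

{"method": "drive_tool", "body": {"commands": "-1 0.02 0.015 0 0; -1 0.02 0.015 0 0"}}

```text
t: 4.25
tool_pos: [0.5052, -0.1471, 0.095]
tool_rot: [1.343, 1.117, -1.343]
contact_force: [-2.1, 0.5, 3.0]
opening: 0.0854
```

{"method": "drive_tool", "body": {"commands": "-1 0.02 0.015 0 0; -1 0.02 0.015 0 0"}}

```text
t: 4.42
tool_pos: [0.5058, -0.1473, 0.0941]
tool_rot: [1.343, 1.117, -1.343]
contact_force: [-2.3, 0.7, 3.9]
opening: 0.0856
```

{"method": "drive_tool", "body": {"commands": "-1 0.02 0.015 0 0; -1 0.02 0.015 0 0"}}

```text
t: 4.58
tool_pos: [0.5064, -0.1474, 0.0932]
tool_rot: [1.343, 1.117, -1.343]
contact_force: [-2.3, 1.3, 3.4]
opening: 0.0851
```

```bash
python3 -c "
from h import *
to('R',-49.5,0,99);
"
```

```text
t 4.58 at [-48.1   1.   93.2] units [-0.146 -0.036  0.025] turn -0.03 F [-2.35  1.26  3.38] Fn 4.22 op 0.0851
```

{"method": "drive_tool", "body": {"commands": "-1 0.02 0.015 0 0; -1 0.02 0.015 0 0"}}

```text
t: 4.75
tool_pos: [0.507, -0.1475, 0.0923]
tool_rot: [1.343, 1.117, -1.343]
contact_force: [-1.6, -0.2, 2.6]
opening: 0.0853
```

{"method": "drive_tool", "body": {"commands": "-1 0.02 0.015 0 0; -1 0.02 0.015 0 0"}}

```text
t: 4.92
tool_pos: [0.5076, -0.1476, 0.0914]
tool_rot: [1.343, 1.117, -1.343]
contact_force: [-1.6, 0.0, 2.2]
opening: 0.0853
```

{"method": "drive_tool", "body": {"commands": "-1 0.02 0.015 0 0; -1 0.04 0.03 0 0; -1 0.04 0.03 0 0"}}

```text
t: 5.17
tool_pos: [0.5088, -0.1477, 0.0896]
tool_rot: [1.343, 1.117, -1.343]
contact_force: [-0.0, 0.1, 0.7]
opening: 0.0854
```

{"method": "drive_tool", "body": {"commands": "-1 0.02 0.015 0 0; -1 0.04 0.03 0 0; -1 0.04 0.03 0 0"}}

```text
t: 5.42
tool_pos: [0.51, -0.148, 0.0882]
tool_rot: [1.343, 1.117, -1.343]
contact_force: [-0.7, -0.3, 1.2]
opening: 0.0856
```

{"method": "drive_tool", "body": {"commands": "-1 0.02 0.015 0 0; -1 0.04 0.03 0 0; -1 0.04 0.03 0 0"}}

```text
t: 5.67
tool_pos: [0.5112, -0.1483, 0.087]
tool_rot: [1.343, 1.117, -1.343]
contact_force: [-1.2, 0.1, 0.7]
opening: 0.0852
```

```bash
python3 -c "
from h import *
to('R',-49.5,0,99);
import cv2
im,d=ctrl.get_image('side');cv2.imwrite('pics/side3.png',cv2.resize(im[150:300,280:430],(600,600),interpolation=cv2.INTER_CUBIC))
"
```

```text
t 5.67 at [-43.2   1.   87. ] units [-0.299 -0.157  0.025] turn -0.03 F [-1.18  0.07  0.67] Fn 1.22 op 0.0852
```

View pics/side3.png

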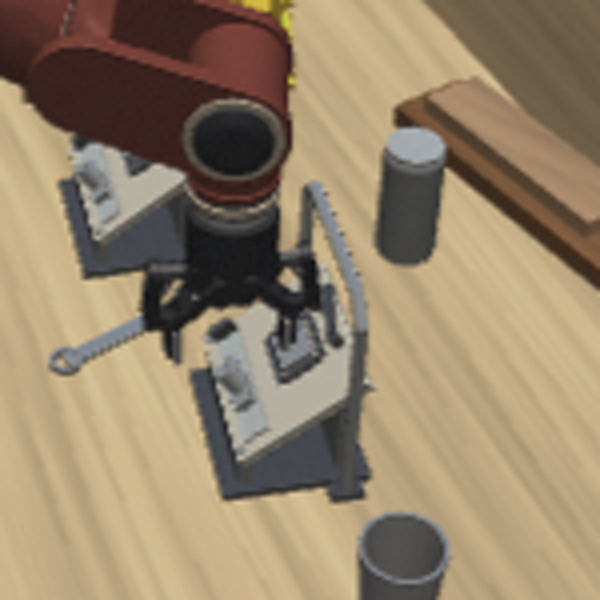

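{"method": "drive_tool", "body": {"commands": "-1 0.02 0.015 0 0; -1 0.04 0.03 0 0; -1 0.04 0.03 0 0"}}

```text
t: 5.97
tool_pos: [0.5116, -0.1484, 0.0867]
tool_rot: [1.342, 1.119, -1.345]
contact_force: [-9.8, 2.7, 11.9]
opening: 0.0854
```

{"method": "drive_tool", "body": {"commands": "-1 -0.25 -0.18 0 0; -1 -0.5 -0.36 0 0; -1 -1.3 -0.6 0 0; -1 -2.3 -0.6 0 0; -1 -3.3 -0.6 0 0; -1 -3.6 -0.6 -1 0; -1 -3.6 -0.6 -2 0; -1 -3.6 -0.6 -2 0"}}

```text
t: 6.63
tool_pos: [0.5048, -0.0609, 0.2315]
tool_rot: [1.343, 1.118, -1.335]
contact_force: [-0.7, -0.5, -0.6]
opening: 0.0854
```

```bash
python3 -c "
from h import *
to('L',-65,0,200)
import cv2
im,d=ctrl.get_image('side');cv2.imwrite('pics/side4.png',cv2.resize(im[150:300,280:430],(600,600),interpolation=cv2.INTER_CUBIC))
P=np.load('Ptop.npy');Q=P[265:325,200:275].reshape(-1,3);Q=Q[(Q[:,2]>.02)&(Q[:,2]<.4)];print(Q.min(0),Q.max(0))
"
```

```text
t 6.63 at [   6.5 -213.3  231.5] units [ 0.794 -1.946 -5.276] turn -0.33 F [-0.69 -0.5  -0.64] Fn -0.18 op 0.0854
[0.17245909 0.19645633 0.02299737] [0.31180737 0.37637829 0.22718413]
```

View pics/side4.png

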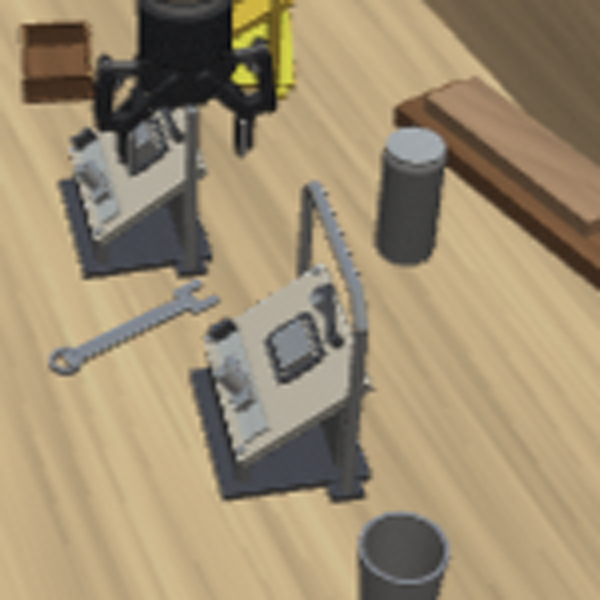

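{"method": "drive_tool", "body": {"commands": "-1 0 -1 0 -0.3; -1 0 -1.95 -0.5 -0.3; -1 0 -1.95 -1.5 -0.3; -1 0 -1.95 -2.5 -0.3; -1 0 -1.95 -3.5 -0.3; -1 0 -1.95 -4.5 -0.3; -1 0 -1.95 -5.28 -0.3; -1 0 -1.95 -5.28 -0.3"}}

```text
t: 7.35
tool_pos: [0.4651, 0.16, 0.2285]
tool_rot: [1.321, 1.135, -1.321]
contact_force: [-0.1, -0.1, -0.6]
opening: 0.0855
```

{"method": "drive_tool", "body": {"commands": "-1 0.4 0 0 0; -1 0.8 0 0 0; -1 0.8 0 0 0; -1 0.8 0 0 0"}}

```text
t: 7.68
tool_pos: [0.4643, 0.1555, 0.1958]
tool_rot: [1.322, 1.132, -1.328]
contact_force: [0.4, -1.0, -0.8]
opening: 0.0853
```

```bash
python3 -c "
from h import *
to('L',-60,0,110)
"
```

```text
t 7.68 at [-65.6  -5.3 195.8] units [ 2.143  0.146 -0.137] turn -0.11 F [ 0.44 -1.03 -0.76] Fn -0.96 op 0.0853
```

{"method": "drive_tool", "body": {"commands": "-1 0.6 0.05 -0.1 0; -1 1.2 0.1 -0.13 0; -1 1.8 0.14 -0.13 0; -1 2.1 0.14 -0.13 0; -1 2.14 0.14 -0.13 0; -1 2.14 0.14 -0.13 0; -1 2.14 0.14 -0.13 0"}}

```text
t: 8.27
tool_pos: [0.4726, 0.1607, 0.1135]
tool_rot: [1.326, 1.129, -1.322]
contact_force: [-0.4, 0.5, 1.0]
opening: 0.0853
```

```bash
python3 -c "
from h import *
to('L',-50,0,96)
import cv2
im,d=ctrl.get_image('side');cv2.imwrite('pics/side5.png',cv2.resize(im[110:260,240:390],(600,600),interpolation=cv2.INTER_CUBIC))
"
```

```text
t 8.27 at [-58.2   1.1 113.5] units [0.438 0.204 0.025] turn -0.1 F [-0.39  0.54  1.04] Fn 1.12 op 0.0853
```

View pics/side5.png

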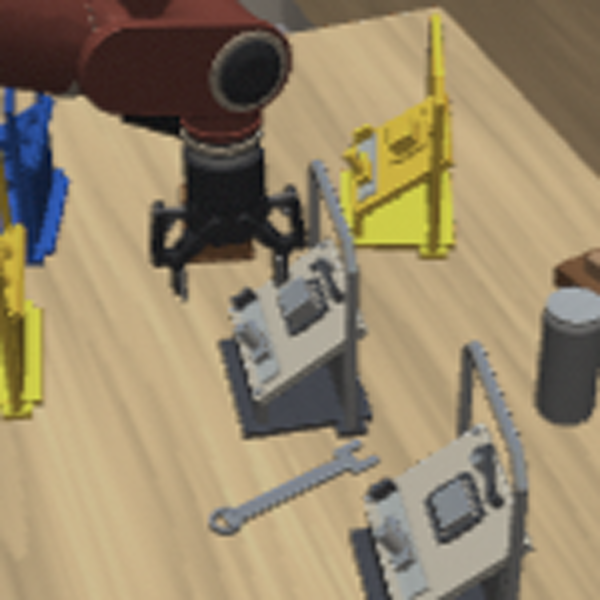

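{"method": "drive_tool", "body": {"commands": "-1 0.1 0.05 0.02 0; -1 0.2 0.1 0.02 0; -1 0.26 0.13 0.02 0; -1 0.26 0.13 0.02 0; -1 0.26 0.13 0.02 0; -1 0.26 0.13 0.02 0"}}

```text
t: 8.82
tool_pos: [0.4765, 0.1591, 0.1013]
tool_rot: [1.324, 1.131, -1.324]
contact_force: [-0.6, -0.9, 0.3]
opening: 0.0857
```

{"method": "drive_tool", "body": {"commands": "-1 0.02 0.015 0 0; -1 0.04 0.03 0 0; -1 0.04 0.03 0 0"}}

```text
t: 9.07
tool_pos: [0.4776, 0.1589, 0.0996]
tool_rot: [1.324, 1.131, -1.324]
contact_force: [-0.3, -1.6, -0.0]
opening: 0.0854
```

{"method": "drive_tool", "body": {"commands": "-1 0.02 0.015 0 0; -1 0.04 0.03 0 0; -1 0.04 0.03 0 0"}}

```text
t: 9.32
tool_pos: [0.4788, 0.1587, 0.0979]
tool_rot: [1.324, 1.131, -1.324]
contact_force: [-0.2, -0.2, 0.2]
opening: 0.0855
```

```bash
python3 -c "
from h import *
to('L',-50,0,96)
"
```

```text
t 9.32 at [-51.8   0.   97.9] units [ 0.048  0.044 -0.   ] turn -0.1 F [-0.18 -0.19  0.24] Fn 0.28 op 0.0855
```

{"method": "drive_tool", "body": {"commands": "-1 0.02 0.015 0 0; -1 0.04 0.03 0 0; -1 0.04 0.03 0 0"}}

```text
t: 9.57
tool_pos: [0.48, 0.1586, 0.0967]
tool_rot: [1.324, 1.131, -1.324]
contact_force: [-1.1, 0.5, 2.0]
opening: 0.0855
```

{"method": "drive_tool", "body": {"commands": "-1 0.02 0.015 0 0; -1 0.02 0.015 0 0"}}

```text
t: 9.73
tool_pos: [0.4803, 0.1586, 0.0964]
tool_rot: [1.323, 1.132, -1.325]
contact_force: [-5.9, -0.1, 7.9]
opening: 0.085
```

{"method": "drive_tool", "body": {"commands": "-1 0.02 0.015 0 0; -1 0.02 0.015 0 0"}}

```text
t: 9.9
tool_pos: [0.4808, 0.1586, 0.0958]
tool_rot: [1.323, 1.132, -1.325]
contact_force: [-6.8, 0.0, 9.3]
opening: 0.0855
```

{"method": "drive_tool", "body": {"commands": "-1 0.02 0.015 0 0; -1 0.02 0.015 0 0"}}

```text
t: 10.07
tool_pos: [0.4813, 0.1585, 0.0951]
tool_rot: [1.323, 1.132, -1.326]
contact_force: [-8.3, -0.2, 9.5]
opening: 0.0852
```

{"method": "drive_tool", "body": {"commands": "-1 0.02 0.015 0 0; -1 0.02 0.015 0 0"}}

```text
t: 10.23
tool_pos: [0.4818, 0.1584, 0.0943]
tool_rot: [1.323, 1.132, -1.326]
contact_force: [-9.5, -0.5, 9.6]
opening: 0.0854
```

{"method": "drive_tool", "body": {"commands": "-1 0.02 0.015 0 0; -1 0.02 0.015 0 0"}}

```text
t: 10.4
tool_pos: [0.4824, 0.1583, 0.0935]
tool_rot: [1.323, 1.132, -1.326]
contact_force: [-7.9, -0.7, 9.4]
opening: 0.0855
```

```bash
python3 -c "
from h import *
to('L',-50,0,96)
"
```

```text
t 10.4 at [-48.2   0.2  93.5] units [-0.062 -0.046  0.005] turn -0.09 F [-7.91 -0.74  9.44] Fn 12.16 op 0.0855
```

{"method": "drive_tool", "body": {"commands": "-1 0.02 0.015 0 0; -1 0.04 0.03 0 0; -1 0.04 0.03 0 0"}}

```text
t: 10.65
tool_pos: [0.4837, 0.1581, 0.0915]
tool_rot: [1.323, 1.132, -1.325]
contact_force: [-5.1, 0.2, 5.9]
opening: 0.0855
```

{"method": "drive_tool", "body": {"commands": "-1 0.02 0.015 0 0; -1 0.04 0.03 0 0; -1 0.04 0.03 0 0"}}

```text
t: 10.9
tool_pos: [0.4855, 0.1577, 0.089]
tool_rot: [1.324, 1.13, -1.324]
contact_force: [0.1, -0.2, -0.5]
opening: 0.0857
```

{"method": "drive_tool", "body": {"commands": "-1 0.02 0.015 0 0; -1 0.04 0.03 0 0; -1 0.04 0.03 0 0"}}

```text
t: 11.15
tool_pos: [0.4866, 0.1575, 0.0874]
tool_rot: [1.324, 1.131, -1.324]
contact_force: [-0.3, 1.4, -0.3]
opening: 0.0852
```

{"method": "drive_tool", "body": {"commands": "-1 0.02 0.015 0 0; -1 0.04 0.03 0 0; -1 0.04 0.03 0 0"}}

```text
t: 11.4
tool_pos: [0.4873, 0.1574, 0.0868]
tool_rot: [1.323, 1.132, -1.326]
contact_force: [-5.2, -0.5, 5.6]
opening: 0.0853
```

{"method": "drive_tool", "body": {"commands": "-1 0.02 0.015 0 0; -1 0.04 0.03 0 0; -1 0.04 0.03 0 0"}}

```text
t: 11.65
tool_pos: [0.4877, 0.1575, 0.0866]
tool_rot: [1.322, 1.134, -1.328]
contact_force: [-14.6, -0.3, 17.2]
opening: 0.0857
```

```bash
python3 -c "
from h import *
to('L',-50,0,96)
"
```

```text
t 11.65 at [-42.8   0.1  86.6] units [-0.234 -0.182  0.004] turn -0.09 F [-14.62  -0.27  17.2 ] Fn 22.36 op 0.0857
```

{"method": "drive_tool", "body": {"commands": "-1 -0.25 -0.18 0 0; -1 -0.5 -0.36 0 0; -1 -1.3 -0.6 0 0; 1 -2.3 -0.8 0 0; 1 -3.3 -0.8 0 0; 1 -4 -0.8 1 0.4; 1 -4.1 -0.8 2 0.4; 1 -4.1 -0.8 2.5 0.4"}}

```text
t: 12.32
tool_pos: [0.4428, 0.0616, 0.2525]
tool_rot: [1.352, 1.106, -1.344]
contact_force: [1.5, 0.0, -0.5]
opening: 0.0256
```

```bash
python3 -c "
from h import *
to('R',-60,-46,200)
import cv2
im,d=ctrl.get_image('side');cv2.imwrite('pics/side6.png',cv2.resize(im[110:260,240:390],(600,600),interpolation=cv2.INTER_CUBIC))
"
```

```text
t 12.32 at [-148.3  195.1  252.5] units [1.329 2.262 6.002] turn -0.12 F [ 1.46  0.02 -0.51] Fn -1.24 op 0.0256
```

View pics/side6.png

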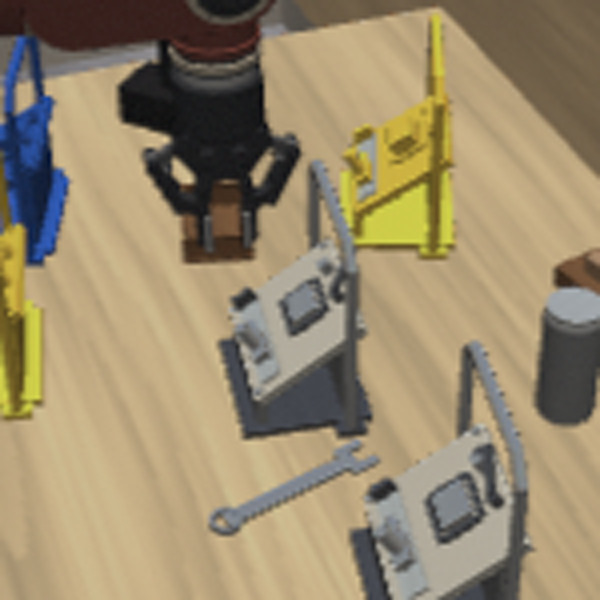

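{"method": "drive_tool", "body": {"commands": "1 0 0.3 1 0; 1 0 0.6 2 0; 1 0 1 3 0; 1 0 1.4 4 0; 1 0 1.8 5 0; 1 0.5 2.2 5.9 0; 1 1.2 2.26 6 0; 1 1.3 2.26 6 0"}}

```text
t: 13.03
tool_pos: [0.4824, -0.1911, 0.1911]
tool_rot: [1.351, 1.117, -1.357]
contact_force: [-0.4, 0.8, -1.8]
opening: -0.0001
```

{"method": "drive_tool", "body": {"commands": "1 0 0 0 0; 1 0 0 0 0; 1 0 0 0 0"}}

```text
t: 13.28
tool_pos: [0.4853, -0.1888, 0.1982]
tool_rot: [1.349, 1.11, -1.347]
contact_force: [0.7, 0.5, -0.8]
opening: -0.0003
```

```bash
python3 -c "
from h import *
to('R',-52,-46,105)
"
```

```text
t 13.28 at [-61.4 -43.6 198.2] units [2.33  0.229 0.056] turn -0.11 F [ 0.72  0.47 -0.77] Fn -0.99 op -0.0003
```

{"method": "drive_tool", "body": {"commands": "1 0.7 0.1 0.06 -0.1; 1 1.4 0.23 0.06 -0.1; 1 2 0.23 0.06 -0.1; 1 2.33 0.23 0.06 -0.1; 1 2.33 0.23 0.06 -0.1; 1 2.33 0.23 0.06 -0.1; 1 2.33 0.23 0.06 -0.1"}}

```text
t: 13.87
tool_pos: [0.4945, -0.1939, 0.1057]
tool_rot: [1.343, 1.113, -1.341]
contact_force: [0.2, 0.4, 0.3]
opening: 0.0002
```

```bash
python3 -c "
from h import *
to('R',-51,-46,85)
import cv2
im,d=ctrl.get_image('side');cv2.imwrite('pics/side7.png',cv2.resize(im[180:280,290:390],(600,600),interpolation=cv2.INTER_CUBIC))
"
```

```text
t 13.87 at [-51.4 -46.9 105.7] units [ 0.518  0.008 -0.024] turn -0.02 F [0.21 0.36 0.27] Fn 0.14 op 0.0002
```

View pics/side7.png

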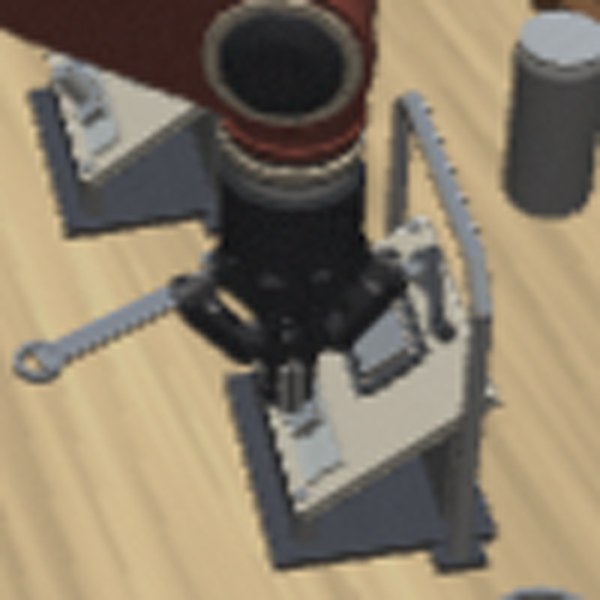

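{"method": "drive_tool", "body": {"commands": "1 0.2 0 0 0; 1 0.4 0 0 0; 1 0.48 0 0 0; 1 0.48 0 0 0; 1 0.48 0 0 0"}}

```text
t: 14.33
tool_pos: [0.4927, -0.1934, 0.0835]
tool_rot: [1.343, 1.118, -1.344]
contact_force: [-0.2, -0.5, 0.5]
opening: 0.0002
```

{"method": "drive_tool", "body": {"commands": "1 0 0 -0.1 0; 1 0 0 -0.2 0; 1 0 0 -0.3 0; 1 0 0 -0.4 0; 1 0 0 -0.5 0; 1 0 0 -0.6 0; 1 0 0 -0.6 0"}}

```text
t: 14.92
tool_pos: [0.4978, -0.1694, 0.0843]
tool_rot: [1.343, 1.117, -1.342]
contact_force: [0.1, -1.6, 0.4]
opening: 0.0002
```

```bash
python3 -c "
from h import *
to('R',-51,7,85)
import cv2
im,d=ctrl.get_image('side');cv2.imwrite('pics/side8.png',cv2.resize(im[180:280,290:390],(600,600),interpolation=cv2.INTER_CUBIC))
"
```

```text
t 14.92 at [-52.6 -22.2  84.3] units [-0.016  0.038 -0.731] turn -0.02 F [ 0.15 -1.62  0.38] Fn 0.06 op 0.0002
```

View pics/side8.png

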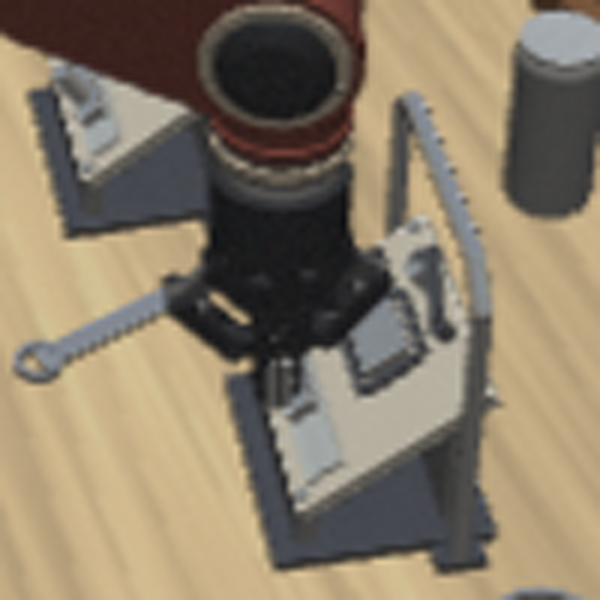

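{"method": "drive_tool", "body": {"commands": "1 0 0.02 -0.1 0; 1 0 0.04 -0.2 0; 1 0 0.04 -0.3 0; 1 0 0.04 -0.4 0"}}

```text
t: 15.3
tool_pos: [0.5018, -0.1542, 0.084]
tool_rot: [1.343, 1.117, -1.344]
contact_force: [-2.7, -2.6, 1.1]
opening: 0.0001
```

{"method": "drive_tool", "body": {"commands": "1 0 0 -0.1 0; 1 0 0 -0.2 0; 1 0 0 -0.2 0"}}

```text
t: 15.55
tool_pos: [0.5035, -0.1456, 0.0839]
tool_rot: [1.343, 1.118, -1.342]
contact_force: [-0.7, 0.2, 0.4]
opening: 0.0001
```

```bash
python3 -c "
from h import *
to('R',-51,7,85)
import cv2
im,d=ctrl.get_image('top');cv2.imwrite('pics/top9.png',cv2.resize(im[150:250,340:440],(600,600),interpolation=cv2.INTER_CUBIC))
im,d=ctrl.get_image('side');cv2.imwrite('pics/side9.png',cv2.resize(im[180:280,290:390],(600,600),interpolation=cv2.INTER_CUBIC))
"
```

```text
t 15.55 at [-51.2   2.2  83.9] units [-0.026  0.005 -0.121] turn -0.02 F [-0.68  0.17  0.36] Fn 0.7 op 0.0001
```

View pics/side9.png

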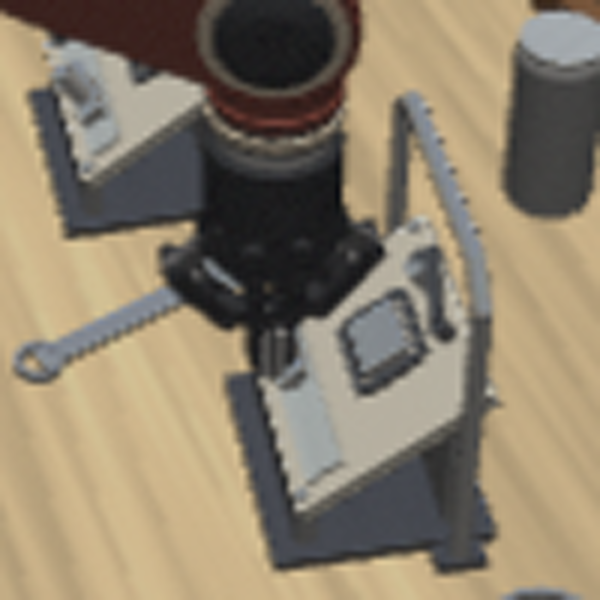

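View pics/top9.png

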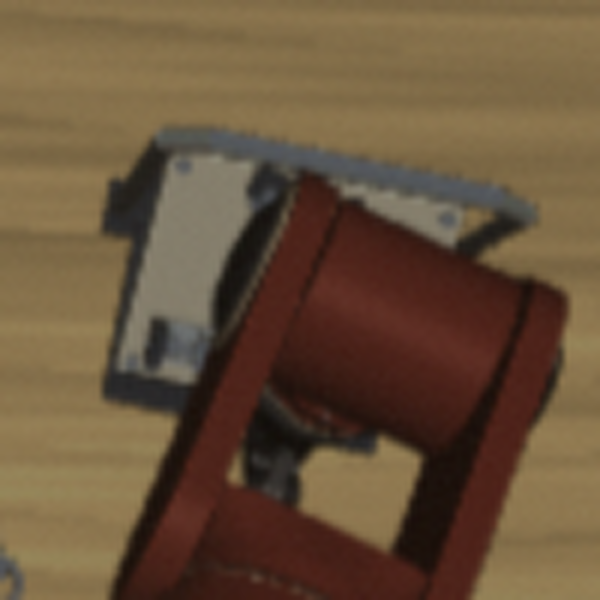

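{"method": "drive_tool", "body": {"commands": "1 0 0 -0.05 0; 1 0 0 -0.1 0; 1 0 0 -0.1 0"}}

```text
t: 15.9
tool_pos: [0.5045, -0.1427, 0.0841]
tool_rot: [1.343, 1.116, -1.343]
contact_force: [-0.5, -2.5, -2.2]
opening: -0.0003
```

{"method": "drive_tool", "body": {"commands": "1 0 0 -0.05 0; 1 0 0 -0.05 0"}}

```text
t: 16.07
tool_pos: [0.5047, -0.1413, 0.0842]
tool_rot: [1.342, 1.115, -1.343]
contact_force: [-0.1, -5.4, -0.9]
opening: -0.0001
```

{"method": "drive_tool", "body": {"commands": "1 0 0 -0.05 0; 1 0 0 -0.05 0"}}

```text
t: 16.23
tool_pos: [0.5047, -0.141, 0.0842]
tool_rot: [1.338, 1.113, -1.345]
contact_force: [-2.0, -10.3, -2.7]
opening: -0.0001
```

```bash
python3 -c "
from h import *
to('R',-51,7,85)
"
```

```text
t 16.23 at [-50.8   7.   84.2] units [-0.02  -0.004 -0.001] turn -0.02 F [ -2.03 -10.27  -2.74] Fn -2.16 op -0.0001
```

{"method": "drive_tool", "body": {"commands": "1 0 0 0.2 0; 1 0 0 0.4 0; 1 -0.3 -0.1 0.4 0; 1 -1.2 -0.2 0.4 0; 1 -2.2 -0.5 0.4 0; 1 -3.2 -1.2 0.4 0; 1 -3.4 -2.2 0.4 0; 1 -3.4 -3 0.4 0"}}

```text
t: 16.9
tool_pos: [0.3848, -0.1331, 0.2251]
tool_rot: [1.344, 1.111, -1.338]
contact_force: [-0.6, -0.7, 0.5]
opening: 0.0002
```

{"method": "drive_tool", "body": {"commands": "1 0 0 1 0; 1 0 0 2 0; 1 0 0 3 0; 1 0 0 3 0; 1 0 0 3 0; 1 0 0 3 0"}}

```text
t: 17.4
tool_pos: [0.362, -0.2504, 0.22]
tool_rot: [1.345, 1.117, -1.343]
contact_force: [-0.9, -0.1, 0.4]
opening: -0.0006
```

```bash
cat > s4.py <<'E'
from h import *
import cv2
z=np.load("top0.npz");K=z['K'];T=z['T']
im,d=ctrl.get_image('top')
v,u=np.mgrid[:400,:640]
P=np.stack([(u-K[0,2])/K[0,0]*d,(v-K[1,2])/K[1,1]*d,d],-1)@T[:3,:3].T+T[:3,3]
for k,(x,y,w_,h) in dict(L=(245,165,90,75),R=(345,160,90,75)).items():
    Q=P[y:y+h,x:x+w_].reshape(-1,3);o,ex,ey=fr(k);nn=n(k);s=np.cos(th)*ex+np.array([0,0,np.sin(th)])
    c=o+[0,0,.085];L=np.c_[(Q-c)@s,(Q-c)@ey,(Q-c)@nn]
    kp=(L[:,2]>.03)&(L[:,2]<.05)&(abs(L[:,0]+.04)<.025)&(abs(L[:,1])<.06);print(k,'knob',kp.sum(),L[kp].mean(0))
    pp=(abs(L[:,0]-.018)<.01)&(abs(L[:,1])<.013)&(L[:,2]<.05);print('plate n',np.median(L[pp,2]))
cv2.imwrite('pics/topA.png',cv2.resize(im[110:270,240:480],(792,528),interpolation=cv2.INTER_CUBIC))
im,d=ctrl.get_image('side');cv2.imwrite('pics/sideA.png',cv2.resize(im[110:310,240:440],(600,600),interpolation=cv2.INTER_CUBIC))
print(ctrl.get_obs()['t'],ctrl.get_obs()['tool_pos'])
E
python3 s4.py
```

```text
L knob 20 [-0.03651986 -0.0209919   0.03990221]
plate n 0.009022513735726701
R knob 20 [-0.03582552  0.02525786  0.03961026]
plate n 0.009847420702394942
17.5 [ 0.36238269 -0.24966416  0.21988112]
```

View pics/sideA.png

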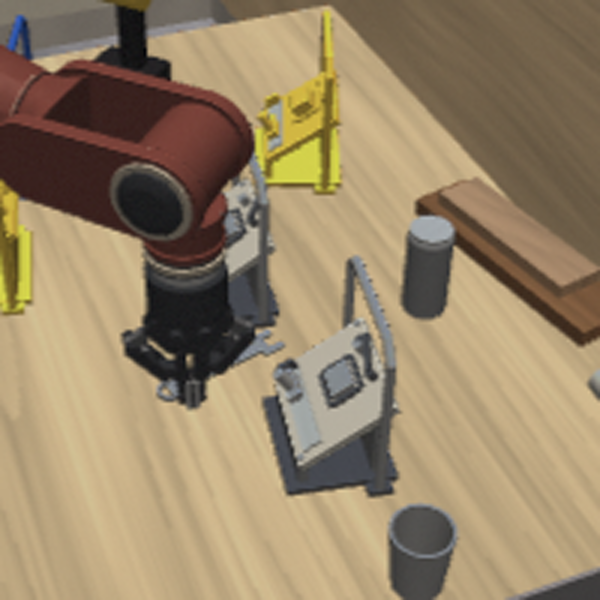

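View pics/topA.png

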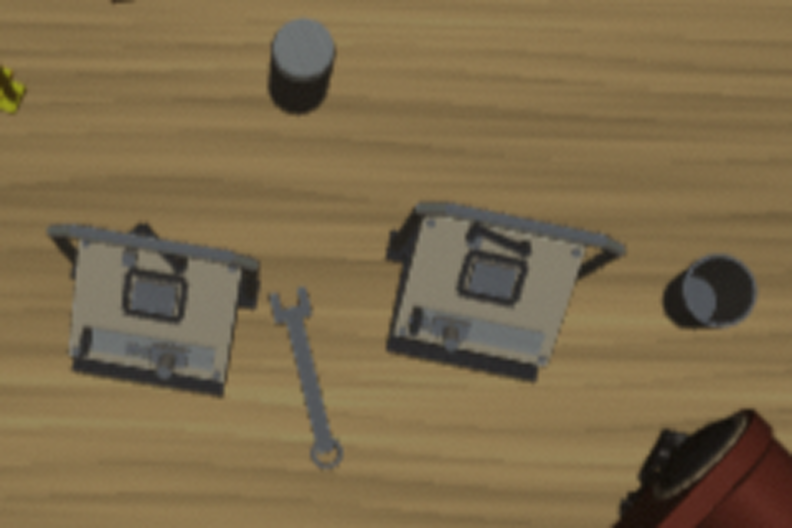

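Everything checks out: R's knob is at y = +25 mm and L's at −21 mm, both plates are in, and the hooks swung as expected (small on R, large on L). The robot is clear.

```bash
python3 -c "
from station import ctrl
print(ctrl.finish_job())"
```

```text
the job is handed in; nothing more can be done
None
```

I clicked in both push plates, found that the right-hand stand (y ≈ −0.16 m) has the worn latch, and slid only its lockout bolt across. The job was handed in at about 17.5 s of the 48 s allowed; no verdict is reported.

- **Right stand (worn):** it let go at about 4 to 4.5 N, and the plate then went solid at the end of its travel. Its hook swung only a little. I pushed the bolt until it stopped hard at about 10 N, and the last top image puts the knob at y ≈ +25 mm, fully across.
- **Left stand (sound, y ≈ +0.15 m):** it peaked at about 13 N before clicking in. Its hook swung far, and its bolt is untouched, with the knob at y ≈ −21 mm.
- **Final checks:** depth readings put both plates about 9 to 10 mm off the panel, which matches fully in. The arm stood clear of everything. The can, cup and spanner look unmoved in the last images. The tray was outside the last close-ups, but the tool never went near it.
- **Tool not tilted:** the move commands cannot tilt the tool. I kept it vertical with the gripper open and pushed with the front finger, moving along the panel's normal to stay clear of the hoop.
- **Force accuracy:** readings carry about ±0.7 N of noise, well inside the gap between the two latches.

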